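# Confirm the pick and close the order

## Robot

A 7-joint arm with a two-finger parallel gripper is mounted at the origin on the work surface. World frame = base frame: x ahead of the robot, y to its left, z up, the work surface at z = 0. Lengths are in m, angles in rad, forces in N, time in s.
With the tool pointing down it reaches from about 0.35 to 0.9 m from the base axis. Payload 7.2 kg.
Tool frame: the origin (TCP) lies midway between the tips of the shut fingers; the grasp point (between the pads) lies 19 mm behind it; x points along the fingers, y is the direction in which the jaws open and shut, and the axes are right-handed (so a half turn about x gives the same grasp; the last joint's range is limited). The gripper opens to 85 mm and grips with 20 to 120 N. Pads are 22 mm wide; open, the fingers measure 114 mm over their backs; the gripper's body (76 mm by 85 mm) begins 54 mm behind the grasp point. The pads swing forward as they close: fully open they stand 13 mm farther back than shut.
Start: joints at [-1.258, 0.411, -0.013, 1.596, 0.006, 1.134, -0.082], TCP at [0.232, 0.58, 0.231] pointing down, gripper open.
Joint ranges: [-2.95, 2.95], [-0.29, 1.99], [-1.47, 1.44], [0.14, 2.54], [-1.03, 4.17], [0.13, 1.85], [-2.86, 2.86]. Speed limits (rad/s): [2.39, 2.39, 3.01, 3.01, 3.14, 3.14, 3.14].

## Interface

Orientations are given as a 3x3 rotation matrix whose columns are the frame's x, y, z axes.
In Python, from station import get_state, read_camera, camera_info, close_job, find_in gives the robot as it stands. The module is installed in compiled form; this text tells all that it offers.
- The arm moves only by the shell command python3 -m creep 'ROWS' [FORCE]. ROWS is JSON, a list of rows, each an object with "slide": the shift along the world's x, y, z in mm, a list of three; "dr": the turn, a rotation vector about the world's x, y, z in degrees, a list of three; "grip": the closure, from -1 (fully open) to 1 (shut), so that 0 is half open. In form: [{"slide": [x, y, z], "dr": [wx, wy, wz], "grip": grip}, ...]. A call has 1 to 8 rows; each row shifts and turns the pose as measured when the row begins; what a row does not reach is not made up. A row lasts 1/8 s, in which the tool goes at most 62.5 mm and 10.7 degrees, less where a joint would pass 70% of its speed; a pose out of reach is approached as far as the arm can. A call with a gripper value outside its range is refused whole. The fingers move at their own pace and stop on an object; FORCE is the grip in N (left out, the last holds). Time passes only in rows, so rows that do not move let the fingers close. It gives the time, the measured TCP pose, the force and the opening at its end, in the units of the state.
- get_state(): the state, without advancing time (a new reading comes with each control period).
- read_camera(name): name is "scene" or "side" or "wrist"; returns (picture, depth): 400x640x3 uint8, red, green, blue; 400x640 float32, m along the optical axis (not along the pixel's ray), 0 where there is no reading.
- camera_info(name): a dict with "fx", "fy", "cx", "cy" (pixels), "rvec" (rotation vector, rad) and "tvec" (3), from world to camera coordinates, as OpenCV has them. Camera axes: x right, y down, z forward; pixel columns grow to the right and rows downward; lengths in m; the calibration is good to about 2 mm. A picture is of the moment at which its call begins: read the wrist's pose just before it. camera_info takes no time and is no camera call; for the wrist camera it gives the pose at the moment of the call.
- close_job(): hands the job in, once; it reports no verdict.
Trained networks look in the newest picture that a camera, given by its name, has taken for a name from the list of things; names that differ only in an ending like _2 or _b are one class to them, and where a whole thing is asked for, a point or a joint stands for the part that bears it (a point fixed in the world has none). Each returns a list of dicts, best first, with "conf" (0 to 1); they miss things now and then, are a little off and sometimes report something else, mostly with a low value. They report only what shows in the picture. A call takes as long as a camera call. They do not tell look-alikes from the thing itself.
- find_in(camera, name): "position" ([row, column] in pixels, amid what is visible of it).
The state is a dict: "time_s": time; "joint_positions": joint angles; "qvel": joint speeds; "joint_torque": joint torques, N m; "ee_pos": TCP position; "eef_rot": TCP orientation; "ft_force": force on the tool from outside, world axes, zero at the start; "ft_torque": the same for the moment, N m; "opening": finger opening in m.
Only numpy, scipy, OpenCV 4.12 (cv2) and the standard library are available. Lean on these libraries where they do the work, as an engineer would, in place of code of your own. Each camera call takes 0.05 s, during which the arm holds its last target.

## Task

The bolts have been picked: with the fingertips gently press the white key in front of the bin of bolts, the only one whose lamp is lit blue, and let it come back up; then gently press the green key on the loose grey order box and withdraw clear of everything. Do not press any other key, do not grip, lift or shift the order box, and leave the big bolt, the brass collar and the jar where they stand.

Things in the scene. Friction and masses are not known exactly. Their poses are not given: they have to be found in the camera images.
- key_bolts_top (a point): White key of the bolt station (lamp lit blue, bin of steel hex bolts). The point is the centre of the key's top face; press straight down. The round key is 32 mm across and springs back by itself; travel 10 mm, spring force from 2.4 N at first to 8 N fully down; it counts as pressed from 3 mm down.
- station_bolts: Bolt station, fixed to the bench; origin under the foot plate, x axis from key to bin. Grey foot 240 x 120 x 12 mm; key axis at x = -95 mm; grey lamp block 70 mm wide, its near face 51 mm beyond the key's axis, lamp top 67 mm above the bench; yellow open bin 140 x 110 mm centred at x = +40 mm, walls up to 82 mm above the bench.
- key_bolts (a joint): The key's travel in m: 0 up, 0.010 fully down.
- key_nuts_top (a point): White key of the nut station (lamp dark, bin of brass hex nuts), same build as the bolt station. Not to be pressed.
- station_nuts: Nut station: built like the bolt station, lamp dark, brass hex nuts in the bin.
- key_nuts (a joint): The key's travel in m: 0 up, 0.010 fully down.
- key_bushes_top (a point): White key of the bush station (lamp dark, bin of copper tube bushes), same build as the bolt station. Not to be pressed.
- station_bushes: Bush station: built like the bolt station, lamp dark, copper tube bushes in the bin.
- key_bushes (a joint): The key's travel in m: 0 up, 0.010 fully down.
- key_green_top (a point): Green key of the order box: centre of its top face. 30 mm across, 64 mm from the red key's centre; travel 10 mm, spring force from 2.4 N at first to 8 N fully down; it counts as pressed from 3 mm down; press straight down, it springs back.
- key_green (a joint): The key's travel in m: 0 up, 0.010 fully down.
- key_red_top (a point): Red key of the order box: centre of its top face, 30 mm across. Not to be pressed.
- key_red (a joint): The key's travel in m: 0 up, 0.010 fully down.
- order_box_mid (a point): Loose grey order box, 70 x 130 x 30 mm without its keys, about 0.5 kg, on rubber feet. The point is its middle, 16 mm above the bench; its y axis runs from the red key to the green key.
- big_bolt_mid (a point): Loose big steel bolt standing on its hexagonal head (about 46 mm across), 70 mm high; the point is half-way up. Leave alone.
- collar_mid (a point): Loose brass collar, ring 44 mm across, 24 mm high, lying flat; the point is half-way up. Leave alone.
- jar_mid (a point): Loose white jar with a blue lid, 44 mm across, 60 mm high, standing; the point is half-way up. Leave alone.
Things that resemble listed ones, but are neither listed nor needed, are in the scene too. Of the things shaped like the part that bears collar_mid, the brass one is meant.

How it is judged:
By the outcome, as a careful person would: the job done as asked, in the order asked, and still so for the second after the job is handed in, with the robot touching nothing.
It also fails if it takes over 42 s, if anything falls off the work surface, if the arm or the gripper's body presses on something with over 40 N, if the wrist force passes 120 N, or if a joint passes its speed limit or range.

## Working session

There is one attempt and no reset: what is moved stays moved. The work goes in short steps, Python scripts to look and compute and a shell command to move; the robot and the scene stay as the last step left them, time stands still between calls to the robot, and variables do not carry over. Pictures are saved under pics/ and viewed, and the job is handed in when it is done.

```bash
mkdir -p pics
cat > h.py <<'E'
import numpy as np, cv2
from station import *
def snap(c,fn=None):
    p,d=read_camera(c)
    np.savez('%s.npz'%c,p=p,d=d,**{k:np.array(v) for k,v in camera_info(c).items()})
    if fn: cv2.imwrite('pics/'+fn,p[:,:,::-1])
    return p,d
def world(c,uv_list=None):
    f=np.load('%s.npz'%c); d=f['d']
    R=cv2.Rodrigues(f['rvec'].astype(float))[0]; t=f['tvec'].reshape(3)
    v,u=np.mgrid[0:d.shape[0],0:d.shape[1]]
    X=np.stack([(u-f['cx'])/f['fx']*d,(v-f['cy'])/f['fy']*d,d],-1)
    return (X-t)@R, f['p'], d
E
python3 - <<'E'
from h import *
s=get_state(); print(s['time_s'],s['ee_pos'],s['eef_rot'],s['opening'])
for c in ['scene','side']:
    snap(c,c+'1.png'); W,p,d=world(c)
    for n in ['key_bolts_top','key_green_top','key_red_top','big_bolt_mid','collar_mid','jar_mid']:
        for r in find_in(c,n):
            a,b=[int(round(x)) for x in r['position']]
            print(c,n,round(r['conf'],2),a,b,W[a,b].round(3))
print(get_state()['time_s'])
E
```

```text
0.0 [0.23216065 0.57975863 0.23041585] [[-4.79217743e-04  3.71643641e-01  9.28375342e-01]
 [-1.54957793e-03  9.28374058e-01 -3.71643926e-01]
 [-9.99998685e-01 -1.61668830e-03  1.30997460e-04]] 0.08531245367261008
scene key_bolts_top 0.49 243 180 [ 0.602 -0.261  0.039]
scene key_red_top 0.71 177 283 [ 0.454 -0.045  0.055]
scene big_bolt_mid 0.54 178 422 [0.464 0.275 0.038]
scene collar_mid 0.74 200 456 [0.52  0.345 0.023]
scene collar_mid 0.63 168 446 [0.41  0.353 0.004]
scene collar_mid 0.5 145 438 [0.35  0.342 0.023]
scene jar_mid 0.92 188 181 [ 0.468 -0.271  0.052]
scene jar_mid 0.57 173 287 [ 0.444 -0.036  0.056]
side key_bolts_top 0.39 149 305 [ 0.595 -0.245  0.038]
side key_green_top 0.37 193 351 [ 0.447 -0.035  0.057]
side key_green_top 0.33 210 298 [0.593 0.008 0.026]
side big_bolt_mid 0.58 299 347 [0.453 0.284 0.034]
side big_bolt_mid 0.51 191 352 [ 0.445 -0.044  0.057]
side collar_mid 0.82 330 360 [0.422 0.342 0.001]
side collar_mid 0.76 326 320 [0.511 0.34  0.008]
side collar_mid 0.71 337 400 [ 0.333  0.352 -0.001]
side collar_mid 0.5 297 348 [0.451 0.285 0.043]
side collar_mid 0.18 144 351 [ 0.449 -0.259  0.053]
side jar_mid 0.48 144 352 [ 0.446 -0.258  0.054]
0.7
```

View pics/scene1.png

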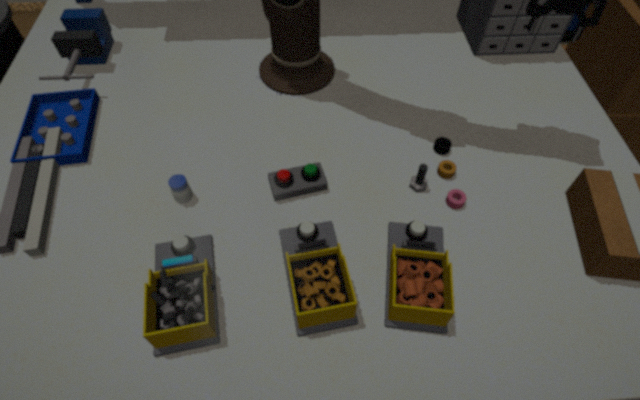

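View pics/side1.png

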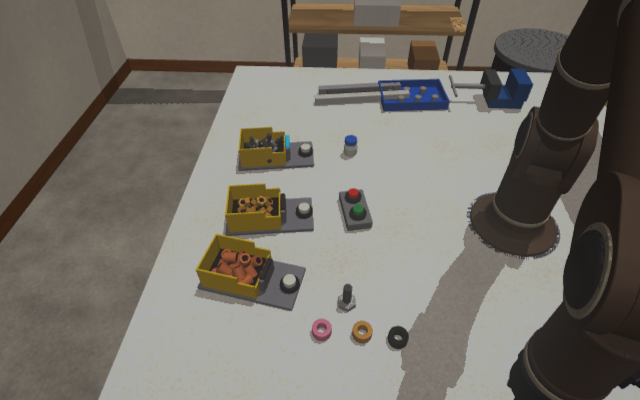

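The white keys that could be confused are at scene (243,181) with the lamp lit blue, (231,307) with a dark lamp and nuts, and (230,416) with a dark lamp and bushes. On the order box, red is at (177,284) and green at (172,311). I choose (243,181) and green, and will check both in a crop and measure the top faces.

Run:
```python
from h import *
out=[]
for c,boxes in {'scene':[(120,215,230,355),(255,155,340,205)],'side':[(230,120,325,175),(330,180,380,232)]}.items():
    W,p,d=world(c)
    for (x0,y0,x1,y1) in boxes:
        out.append(cv2.resize(p[y0:y1,x0:x1],(390,290),interpolation=cv2.INTER_CUBIC))
    pi=p.astype(int); r,g,b=pi[...,0],pi[...,1],pi[...,2]
    def rep(n,m,reg):
        x0,y0,x1,y1=reg; M=np.zeros_like(m);M[y0:y1,x0:x1]=m[y0:y1,x0:x1]; M&=d>0
        P=W[M]
        if len(P)<5: print(c,n,len(P));return
        zt=np.percentile(P[:,2],90); Q=P[P[:,2]>zt-0.005]
        vv,uu=np.nonzero(M)
        print(c,n,len(P),'px',uu.mean().round(1),vv.mean().round(1),'ztop',zt.round(4),'mid',((Q.min(0)+Q.max(0))/2).round(4),'mean',Q.mean(0).round(4),'ext',np.ptp(Q,0).round(3))
    wh=(p.min(2)>120)&(p.max(2)-p.min(2)<50)&(W[...,2]>0.022)
    R1={'scene':[(165,230,200,256),(295,220,322,243),(403,218,430,243)],'side':[(296,140,316,160),(295,200,315,219),(279,272,302,294)]}[c]
    for n,rg in zip(['bolts','nuts','bushes'],R1): rep(n,wh,rg)
    rg=boxes[1]
    gm=(g>r+25)&(g>b+15); rm=(r>g+50)&(r>b+50)
    rep('green',gm,rg);rep('red',rm,rg)
    x0,y0,x1,y1=rg; M=np.zeros(d.shape,bool);M[y0:y1,x0:x1]=1;M&=(W[...,2]>.02)&(W[...,2]<.045)
    P=W[M];print('box',P[:,:2].min(0),P[:,:2].max(0),np.median(P[:,2]))
cv2.imwrite('pics/crop1.png',np.vstack([np.hstack(out[:2]),np.hstack(out[2:])])[:,:,::-1])
```

```text
scene bolts 0
scene nuts 0
scene bushes 0
scene green 120 px 310.2 169.1 ztop 0.0568 mid [0.431  0.017  0.0558] mean [0.4316 0.0178 0.0552] ext [0.026 0.028 0.007]
scene red 102 px 283.1 174.2 ztop 0.0563 mid [ 0.445  -0.0453  0.0549] mean [ 0.445  -0.0446  0.0548] ext [0.025 0.027 0.007]
box [ 0.39117597 -0.08211447] [0.48339537 0.05493215] 0.02953588904967849
side bolts 47 px 305.0 146.0 ztop 0.0413 mid [ 0.596  -0.2613  0.0395] mean [ 0.5959 -0.2595  0.0394] ext [0.027 0.032 0.006]
side nuts 72 px 303.7 206.1 ztop 0.0403 mid [0.5763 0.0028 0.0388] mean [0.5767 0.0038 0.0385] ext [0.027 0.029 0.006]
side bushes 111 px 289.1 279.1 ztop 0.0402 mid [0.5908 0.2402 0.0385] mean [0.5905 0.2415 0.0384] ext [0.029 0.03  0.006]
side green 73 px 358.0 208.4 ztop 0.0586 mid [0.4281 0.0196 0.0568] mean [0.4282 0.0204 0.0565] ext [0.027 0.025 0.006]
side red 69 px 353.1 192.1 ztop 0.0579 mid [ 0.4417 -0.0432  0.0565] mean [ 0.4414 -0.0423  0.056 ] ext [0.028 0.027 0.007]
box [ 0.38838987 -0.08363882] [0.48098186 0.05911539] 0.031001078816857115
```

View pics/crop1.png

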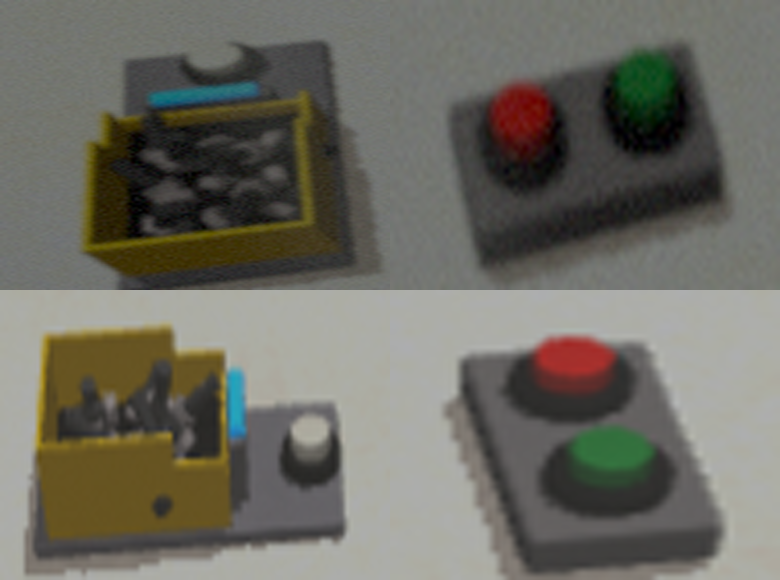

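The crop confirms it: the cyan lamp and steel bolts are at the station whose key is at scene (243,181), and green is the right-hand key of the box. The bolt key is at about (0.597,-0.260,0.040). I'll shut the fingers and travel high.

```bash
python3 -m creep '[{"slide":[20,-46,0],"dr":[0,0,0],"grip":1},{"slide":[20,-46,0],"dr":[0,0,0],"grip":1},{"slide":[20,-46,0],"dr":[0,0,0],"grip":1},{"slide":[20,-46,0],"dr":[0,0,0],"grip":1},{"slide":[20,-46,0],"dr":[0,0,0],"grip":1},{"slide":[20,-46,0],"dr":[0,0,0],"grip":1},{"slide":[20,-46,0],"dr":[0,0,0],"grip":1},{"slide":[20,-46,0],"dr":[0,0,0],"grip":1}]' 20
```

```text
time_s: 1.7
ee_pos: [0.3936, 0.2045, 0.232]
eef_rot: [[0.002, 0.365, 0.931], [0.005, 0.931, -0.365], [-1.0, 0.005, 0.0]]
ft_force: [1.0, 0.3, -0.5]
opening: 0.0
```

```bash
python3 -m creep '[{"slide":[20,-46,0],"dr":[0,0,0],"grip":1},{"slide":[20,-46,0],"dr":[0,0,0],"grip":1},{"slide":[20,-46,0],"dr":[0,0,0],"grip":1},{"slide":[20,-46,0],"dr":[0,0,0],"grip":1},{"slide":[20,-46,0],"dr":[0,0,0],"grip":1},{"slide":[20,-46,0],"dr":[0,0,0],"grip":1},{"slide":[20,-46,0],"dr":[0,0,0],"grip":1},{"slide":[20,-46,0],"dr":[0,0,0],"grip":1}]'; python3 -m creep '[{"slide":[20,-40,-20],"dr":[0,0,0],"grip":1},{"slide":[15,-30,-20],"dr":[0,0,0],"grip":1},{"slide":[0,0,0],"dr":[0,0,0],"grip":1}]'
python3 - <<'E'
from h import *
s=get_state();print(s['ee_pos'],s['time_s']);snap('wrist','w1.png');snap('scene','s2.png')
W,p,d=world('wrist')
for r in find_in('wrist','key_bolts_top'):
    a,b=[int(round(x)) for x in r['position']];print(r['conf'],a,b,W[a,b].round(4))
E
```

```text
time_s: 2.7
ee_pos: [0.5586, -0.1753, 0.2349]
eef_rot: [[0.009, 0.363, 0.932], [0.008, 0.932, -0.363], [-1.0, 0.011, 0.006]]
ft_force: [0.2, 0.7, 0.4]
opening: -0.0001
time_s: 3.08
ee_pos: [0.5951, -0.2522, 0.1938]
eef_rot: [[0.011, 0.367, 0.93], [0.005, 0.93, -0.367], [-1.0, 0.009, 0.008]]
ft_force: [-0.9, -0.0, 0.8]
opening: -0.0001
[ 0.59507147 -0.25220304  0.19382677] 3.075
0.78 184 316 [ 0.5953 -0.2555  0.0383]
```

View pics/w1.png

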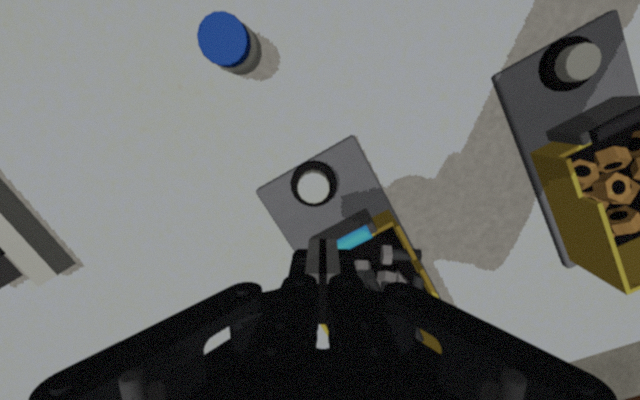

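The wrist view shows the white key at (row 186, col 314), the lit lamp at (237,353), and the shut fingertips at about (245,322). I'll fit the key centre.

Run:
```python
from h import *
W,p,d=world('wrist')
m=np.zeros(d.shape,bool);m[160:212,288:342]=1
m&=(p.min(2)>110)&(W[...,2]>.03)
P=W[m];print(len(P),((P.min(0)+P.max(0))/2).round(4),P.mean(0).round(4),np.ptp(P,0).round(3),np.median(P[:,2]))
print(get_state()['ee_pos'], get_state()['ft_force'])
```

```text
750 [ 0.5714 -0.2506  0.1863] [ 0.597  -0.2593  0.0401] [0.082 0.048 0.301] 0.03892942028992182
[ 0.59588912 -0.24878654  0.1960809 ] [ 0.05126664 -0.35756663  0.90265045]
```

```bash
python3 -m creep '[{"slide":[1,-10,-40],"dr":[0,0,0],"grip":1},{"slide":[0,0,-40],"dr":[0,0,0],"grip":1},{"slide":[0,0,-35],"dr":[0,0,0],"grip":1},{"slide":[0,0,-10],"dr":[0,0,0],"grip":1},{"slide":[0,0,0],"dr":[0,0,0],"grip":1}]'; python3 -c "
from h import *
for i in range(3):
  snap('side');s=get_state();print(s['ee_pos'],s['ft_force'])"
```

```text
time_s: 3.85
ee_pos: [0.601, -0.2517, 0.0752]
eef_rot: [[0.025, 0.354, 0.935], [0.009, 0.935, -0.354], [-1.0, 0.017, 0.02]]
ft_force: [0.1, -0.0, 1.1]
opening: -0.0001
[ 0.60131367 -0.25181519  0.07576091] [ 0.28640007 -0.40746043 -0.08735919]
[ 0.60152113 -0.25223365  0.07609567] [ 0.88836809  0.58130765 -0.59255413]
[ 0.60154782 -0.25256239  0.07620321] [ 0.21862844 -0.12965602  0.61941686]
```

```bash
python3 -m creep '[{"slide":[-4,-7,-10],"dr":[-0.5,1.4,0],"grip":1},{"slide":[0,0,-5],"dr":[0,0,0],"grip":1},{"slide":[0,0,0],"dr":[0,0,0],"grip":1}]'
```

```text
time_s: 4.38
ee_pos: [0.5983, -0.2607, 0.0623]
eef_rot: [[0.003, 0.355, 0.935], [-0.002, 0.935, -0.355], [-1.0, -0.001, 0.004]]
ft_force: [0.6, 0.6, 0.5]
opening: 0.0004
```

```bash
python3 -m creep '[{"slide":[-1,1,-10],"dr":[0,0,0],"grip":1},{"slide":[0,0,-6],"dr":[0,0,0],"grip":1},{"slide":[0,0,0],"dr":[0,0,0],"grip":1}]'; python3 -m creep '[{"slide":[0,0,-5],"dr":[0,0,0],"grip":1}]'
```

```text
time_s: 4.75
ee_pos: [0.597, -0.2596, 0.0448]
eef_rot: [[0.003, 0.355, 0.935], [-0.002, 0.935, -0.355], [-1.0, -0.001, 0.003]]
ft_force: [-0.1, -0.5, 0.1]
opening: -0.0001
time_s: 4.88
ee_pos: [0.5972, -0.2597, 0.0399]
eef_rot: [[0.003, 0.355, 0.935], [-0.002, 0.935, -0.355], [-1.0, -0.001, 0.004]]
ft_force: [-0.5, -0.0, 1.0]
opening: -0.0003
```

```bash
python3 -m creep '[{"slide":[0,0,-3],"dr":[0,0,0],"grip":1}]'; python3 -m creep '[{"slide":[0,0,-3],"dr":[0,0,0],"grip":1}]'
```

```text
time_s: 5.0
ee_pos: [0.597, -0.2596, 0.0367]
eef_rot: [[0.003, 0.355, 0.935], [-0.002, 0.935, -0.355], [-1.0, -0.001, 0.004]]
ft_force: [-1.1, 0.7, 2.8]
opening: 0.0002
time_s: 5.12
ee_pos: [0.597, -0.2596, 0.0338]
eef_rot: [[0.003, 0.355, 0.935], [-0.002, 0.935, -0.355], [-1.0, -0.001, 0.003]]
ft_force: [-1.4, 0.7, 5.1]
opening: 0.0002
```

```bash
python3 -m creep '[{"slide":[0,0,-2],"dr":[0,0,0],"grip":1},{"slide":[0,0,0],"dr":[0,0,0],"grip":1}]'; python3 -c "
from h import *
snap('side','side_press.png')"
```

```text
time_s: 5.38
ee_pos: [0.597, -0.2596, 0.0323]
eef_rot: [[0.003, 0.355, 0.935], [-0.002, 0.935, -0.355], [-1.0, -0.0, 0.004]]
ft_force: [-2.5, 1.9, 5.9]
opening: 0.0001
```

The force matches about 6 mm of travel, so the key is pressed. I'll lift off and check that it springs back.

```bash
python3 -m creep '[{"slide":[0,0,10],"dr":[0,0,0],"grip":1},{"slide":[0,0,30],"dr":[0,0,0],"grip":1},{"slide":[0,0,40],"dr":[0,0,0],"grip":1},{"slide":[0,0,40],"dr":[0,0,0],"grip":1},{"slide":[0,0,10],"dr":[0,0,0],"grip":1}]'
python3 - <<'E'
from h import *
snap('wrist','w2.png');snap('side','side2.png')
W,p,d=world('wrist')
m=np.zeros(d.shape,bool);m[140:225,270:350]=1
m&=(p.min(2)>110)&(W[...,2]>.025)&(W[...,2]<.06)
P=W[m];print(len(P),P.mean(0).round(4),np.ptp(P,0).round(3),np.median(P[:,2]))
E
```

```text
time_s: 6.05
ee_pos: [0.5965, -0.2598, 0.1667]
eef_rot: [[0.003, 0.356, 0.935], [-0.002, 0.935, -0.356], [-1.0, -0.001, 0.003]]
ft_force: [0.1, -0.1, 0.2]
opening: 0.0002
888 [ 0.5968 -0.2608  0.0379] [0.03  0.03  0.005] 0.03795255883770881
```

View pics/w2.png

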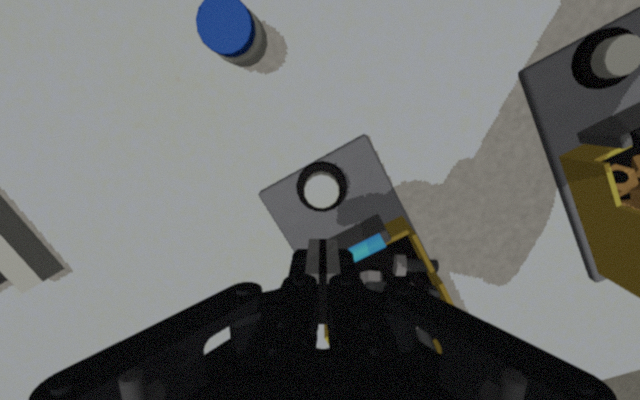

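View pics/side_press.png

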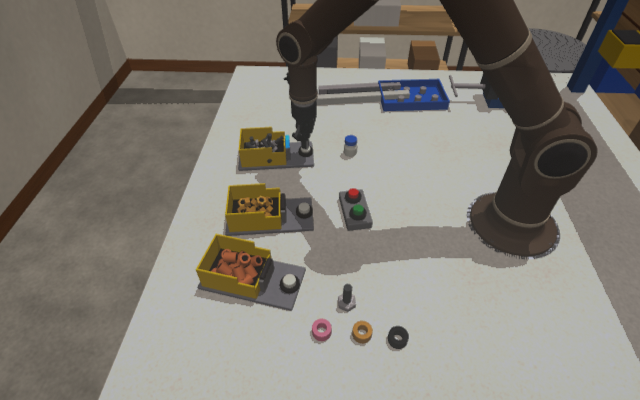

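The white key at wrist (188,322) is back up, with its top at about 0.038. The side view showed the fingertips on it at (305,147). Next is the green key.

```bash
python3 -m creep '[{"slide":[-24,40,0],"dr":[0,0,0],"grip":1},{"slide":[-24,40,0],"dr":[0,0,0],"grip":1},{"slide":[-24,40,0],"dr":[0,0,0],"grip":1},{"slide":[-24,40,0],"dr":[0,0,0],"grip":1},{"slide":[-24,40,0],"dr":[0,0,0],"grip":1},{"slide":[-24,40,0],"dr":[0,0,0],"grip":1},{"slide":[-20,30,0],"dr":[0,0,0],"grip":1},{"slide":[0,0,0],"dr":[0,0,0],"grip":1}]'
python3 - <<'E'
from h import *
snap('wrist','w3.png')
W,p,d=world('wrist');pi=p.astype(int);r,g,b=pi[...,0],pi[...,1],pi[...,2]
for n,m in [('green',(g>r+30)&(g>b+15)),('red',(r>g+60)&(r>b+60)&(W[...,2]>.03))]:
    m=m&(d>0)&(W[...,2]<.1)
    P=W[m]; 
    if len(P): Q=P[P[:,2]>np.median(P[:,2])-.004];print(n,len(Q),((Q.min(0)+Q.max(0))/2).round(4),Q.mean(0).round(4),np.ptp(Q,0).round(3))
for n in ['key_green_top','key_red_top']:
  for q in find_in('wrist',n): print(n,q)
print(get_state()['ee_pos'])
E
```

```text
time_s: 7.15
ee_pos: [0.4184, 0.0192, 0.1535]
eef_rot: [[-0.017, 0.353, 0.936], [-0.004, 0.936, -0.353], [-1.0, -0.01, -0.014]]
ft_force: [0.8, -0.5, -0.8]
opening: 0.0
green 973 [0.4305 0.017  0.0554] [0.4299 0.0172 0.056 ] [0.029 0.029 0.006]
red 886 [ 0.4437 -0.0455  0.0553] [ 0.4432 -0.0449  0.0561] [0.028 0.029 0.006]
key_red_top {'position': [251.9, 264.6], 'conf': 0.89}
[0.42071459 0.01660688 0.1541686 ]
```

View pics/w3.png

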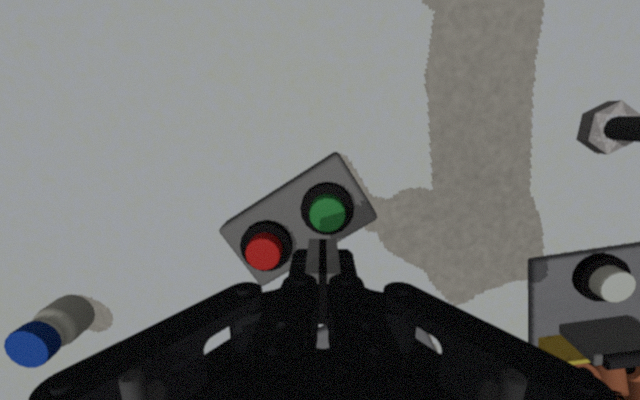

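The view shows green at wrist (212,326), red at (250,263), and the big bolt well clear at the right. I aim at (0.430,0.017), with the top at about 0.057.

```bash
python3 -m creep '[{"slide":[9,0,-20],"dr":[0.2,-1.0,0],"grip":1},{"slide":[0,0,-25],"dr":[0,0,0],"grip":1},{"slide":[0,0,-20],"dr":[0,0,0],"grip":1},{"slide":[0,0,0],"dr":[0,0,0],"grip":1}]'
```

```text
time_s: 7.8
ee_pos: [0.4327, 0.0116, 0.0868]
eef_rot: [[0.005, 0.364, 0.931], [-0.004, 0.931, -0.364], [-1.0, -0.002, 0.006]]
ft_force: [-0.4, -0.0, 1.3]
opening: 0.0003
```

```bash
python3 -m creep '[{"slide":[-2,5,-10],"dr":[0.2,0.3,0],"grip":1},{"slide":[0,0,-8],"dr":[0,0,0],"grip":1},{"slide":[0,0,0],"dr":[0,0,0],"grip":1}]'
```

```text
time_s: 8.18
ee_pos: [0.4318, 0.016, 0.0687]
eef_rot: [[0.001, 0.366, 0.931], [-0.0, 0.931, -0.366], [-1.0, 0.0, 0.001]]
ft_force: [0.2, -0.4, 0.1]
opening: -0.0003
```

```bash
python3 -m creep '[{"slide":[-2,1,-6],"dr":[0,0,0],"grip":1},{"slide":[0,0,0],"dr":[0,0,0],"grip":1}]';python3 -m creep '[{"slide":[0,0,-4],"dr":[0,0,0],"grip":1}]';python3 -m creep '[{"slide":[0,0,-3],"dr":[0,0,0],"grip":1}]'
```

```text
time_s: 8.43
ee_pos: [0.43, 0.0172, 0.0627]
eef_rot: [[0.002, 0.366, 0.931], [-0.0, 0.931, -0.366], [-1.0, 0.001, 0.002]]
ft_force: [0.7, 0.0, -0.2]
opening: -0.0002
time_s: 8.55
ee_pos: [0.4303, 0.0173, 0.0589]
eef_rot: [[0.003, 0.366, 0.931], [0.0, 0.931, -0.366], [-1.0, 0.001, 0.002]]
ft_force: [-0.5, -0.1, 1.3]
opening: -0.0001
time_s: 8.68
ee_pos: [0.4303, 0.0174, 0.0557]
eef_rot: [[0.003, 0.366, 0.931], [0.0, 0.931, -0.366], [-1.0, 0.001, 0.002]]
ft_force: [-1.6, -0.2, 3.0]
opening: 0.0002
```

```bash
python3 -m creep '[{"slide":[0,0,-3],"dr":[0,0,0],"grip":1}]';python3 -m creep '[{"slide":[0,0,-2],"dr":[0,0,0],"grip":1}]'
```

```text
time_s: 8.8
ee_pos: [0.4303, 0.0174, 0.0526]
eef_rot: [[0.003, 0.366, 0.931], [0.0, 0.931, -0.366], [-1.0, 0.001, 0.002]]
ft_force: [-1.3, -0.9, 3.9]
opening: -0.0002
time_s: 8.93
ee_pos: [0.4303, 0.0174, 0.0506]
eef_rot: [[0.003, 0.366, 0.931], [0.001, 0.931, -0.366], [-1.0, 0.001, 0.002]]
ft_force: [0.1, -0.1, 5.1]
opening: 0.0002
```

```bash
python3 -m creep '[{"slide":[0,0,-1],"dr":[0,0,0],"grip":1}]'; python3 -m creep '[{"slide":[0,0,0],"dr":[0,0,0],"grip":1}]'; python3 -m creep '[{"slide":[0,0,10],"dr":[0,0,0],"grip":1},{"slide":[0,0,25],"dr":[0,0,0],"grip":1},{"slide":[0,0,40],"dr":[0,0,0],"grip":1},{"slide":[0,0,40],"dr":[0,0,0],"grip":1},{"slide":[0,0,40],"dr":[0,0,0],"grip":1},{"slide":[0,0,0],"dr":[0,0,0],"grip":1},{"slide":[0,0,0],"dr":[0,0,0],"grip":1}]'
python3 - <<'E'
from h import *
snap('wrist','w4.png');snap('side','side4.png');snap('scene','s4.png')
for c in ['wrist','side']:
  W,p,d=world(c);pi=p.astype(int);r,g,b=pi[...,0],pi[...,1],pi[...,2]
  near=(abs(W[...,0]-.437)<.05)&(abs(W[...,1]+.013)<.07)
  for n,m in [('green',(g>r+28)&(g>b+15)),('red',(r>g+55)&(r>b+55))]:
    m=m&(d>0)&(W[...,2]<.1)&(W[...,2]>.03)&near
    P=W[m]
    if len(P): Q=P[P[:,2]>np.median(P[:,2])-.004];print(c,n,len(Q),((Q.min(0)+Q.max(0))/2).round(4),Q.mean(0).round(4))
s=get_state();print(s['ee_pos'],s['ft_force'],s['time_s'])
E
```

```text
time_s: 9.05
ee_pos: [0.4303, 0.0174, 0.0496]
eef_rot: [[0.002, 0.366, 0.931], [0.001, 0.931, -0.366], [-1.0, 0.002, 0.002]]
ft_force: [-1.9, -0.1, 5.9]
opening: -0.0001
time_s: 9.18
ee_pos: [0.4303, 0.0174, 0.0496]
eef_rot: [[0.002, 0.366, 0.931], [0.001, 0.931, -0.366], [-1.0, 0.002, 0.002]]
ft_force: [-1.3, -0.4, 6.0]
opening: 0.0003
time_s: 10.05
ee_pos: [0.429, 0.0164, 0.2109]
eef_rot: [[0.002, 0.367, 0.93], [0.0, 0.93, -0.367], [-1.0, 0.001, 0.002]]
ft_force: [0.5, 0.2, 0.0]
opening: -0.0001
wrist green 697 [0.4299 0.0179 0.0552] [0.4294 0.0182 0.0558]
wrist red 636 [ 0.4434 -0.0443  0.0552] [ 0.4427 -0.0438  0.0559]
side green 69 [0.4281 0.0205 0.0559] [0.4283 0.0207 0.0562]
side red 63 [ 0.4404 -0.0436  0.0563] [ 0.4412 -0.0418  0.0561]
[0.42887939 0.01613185 0.21028237] [-0.59190117  0.65436089 -0.22584386] 10.2
```

View pics/side4.png

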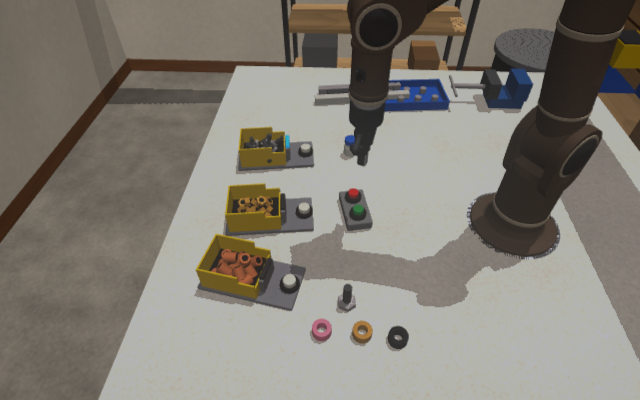

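View pics/w4.png

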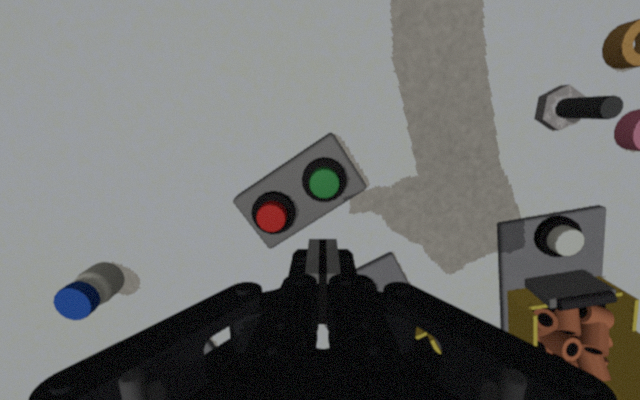

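Both keys are up (green at wrist (183,324), red at (216,271)), the box is unmoved, and the tool is well clear. In the side view, the bolt, collar and jar stand where they stood. I'll hand in.

```bash
python3 -c "
from station import *
print(close_job())"
```

```text
the job is handed in; nothing more can be done
None
```

The job is done and handed in at about 10.2 s. With the fingers shut, I pressed the white key of the lit bolt station, let it come back up, then pressed the green key on the order box and withdrew to about 0.21 m.

- **White key:** it went down about 6–7 mm, with 5.9 N measured. Its top was back at about 38 mm afterwards, against 39 mm before.
- **Green key:** it went down about 6–7 mm, with 6.0 N measured. Its top was at 56 mm both before and after.
- **Order box:** the key positions agree with those before the press to within 1 mm, which is within measurement noise.
- **Red key, bolt, collar and jar:** the red key's height is unchanged. The bolt, collar and jar stand in the same place by eye in the last side picture, though I did not re-measure them.
- **Final state:** the force on the tool was about zero, so the robot was touching nothing.

The travel figures come from force and fingertip height, since the key joints cannot be read directly. The network did not find the green key in the wrist picture, so I located it by colour and depth, and the scene and side cameras agreed to about 3 mm.

The bolt lamp was still lit blue in the last side picture. The task does not say whether it should go out, so I did not treat that as a failure.

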